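# Pack two wedge boxes head to tail in the gift tray

### The job

Pack the two larger wedge-shaped wooden gift boxes into the empty dark wooden tray on the counter, head to tail (the thick end of one beside the thin end of the other, slanted sides facing each other), so that they fill it lengthwise, both lying flat on the tray's floor, and let go. Leave the smaller wedge box where it lies.

Things in the scene. Friction and masses are not known exactly. Their poses are not given: they have to be found in the camera images.
- wedge_a_grip (a point): larger box: pale wooden wedge box with white lid lying flat, 112 mm long, 36 high, 54 wide at its thick end, 28 at its thin end; one long side straight, one slanted. On its lid a bar grip, 16 mm along the box, 30 across, 28 high. Point: middle of the grip, 50 mm above the underside, at half length, 20.5 mm from the straight side. x: parallel to the straight side, to the thick end; straight side at -y; z up.
- wedge_b_grip (a point): other larger box, alike: pale wooden wedge box with white lid lying flat, 112 mm long, 36 high, 54 wide at its thick end, 28 at its thin end; one long side straight, one slanted. On its lid a bar grip, 16 mm along the box, 30 across, 28 high. Point: middle of the grip, 50 mm above the underside, at half length, 20.5 mm from the straight side. x: parallel to the straight side, to the thick end; straight side at -y; z up.
- small_wedge_grip (a point): smaller box, stays: pale wooden wedge box with white lid lying flat, 76 mm long, 36 high, 50 wide at its thick end, 26 at its thin end; one long side straight, one slanted. On its lid a bar grip, 16 mm along the box, 30 across, 28 high. Point: middle of the grip, 50 mm above the underside, at half length, 19 mm from the straight side. x: parallel to the straight side, to the thick end; straight side at -y; z up.
- gift_tray: dark wooden open tray, fixed, outside 140 x 112 x 30 mm, walls and floor 6 mm, so inside 128 (its x) x 100 mm (its y), 24 deep. Origin: centre of its underside, on the counter; x its long way, z up. The two larger boxes fit flat only lengthwise, head to tail, straight sides along the long walls (18 mm to spare across, 16 along).

How it is judged:
At the end, for the whole second after the job is handed in: Both larger boxes lie flat (within 7 degrees) and at rest on the tray's floor inside its walls, lengthwise along the tray within 15 degrees, their grips within 12 mm of the tray's middle lengthwise and 34 mm across: only head to tail do both fit so (x of wedge_a_grip in the frame of gift_tray between -0.012 and 0.012 m and y of wedge_a_grip in the frame of gift_tray between -0.034 and 0.034 m and z of wedge_a_grip in the frame of gift_tray between 0.05 and 0.062 m and angle between each of wedge_a_grip, wedge_b_grip's own z axis and vertical below 0.12 rad and angle between the x axis of each of wedge_a_grip, wedge_b_grip and the x axis of gift_tray, either way round below 0.26 rad and x of wedge_b_grip in the frame of gift_tray between -0.012 and 0.012 m and y of wedge_b_grip in the frame of gift_tray between -0.034 and 0.034 m and z of wedge_b_grip in the frame of gift_tray between 0.05 and 0.062 m and linear speed of each of wedge_a, wedge_b below 0.02 m/s); the robot touches nothing.
It fails at once if the smaller wedge box is moved by more than 40 mm (distance of small_wedge_grip from where it was at the start of the episode above 0.04 m).
It also fails if it takes over 67 s, if anything falls off the work surface, if the arm or the gripper's body presses on something with over 40 N, if the wrist force passes 120 N, or if a joint passes its speed limit or range.

### The arm

A 6-joint arm with a two-finger parallel gripper is mounted at the origin on a cart in front of the work surface, level with it; the furniture and walls round the work are solid. World frame = base frame: x ahead of the robot, y to its left, z up, the work surface at z = 0. Lengths are in m, angles in rad, forces in N, time in s.
With the tool pointing down it reaches from about 0.3 to 0.875 m from the base axis. Payload 6.4 kg.
Tool frame: the origin (TCP) lies at the very end of the fingers, on their centre line; the grasp point (between the pads) lies 19 mm behind it; z points along the fingers, y is the line along which they close (so a half turn about z gives the same grasp; the last joint's range is limited). The gripper opens to 85 mm and grips with 20 to 120 N. Pads are 22 mm wide; open, the fingers measure 114 mm over their backs; the gripper's body (76 mm by 85 mm) begins 54 mm behind the grasp point. The pads swing forward as they close: fully open they stand 13 mm farther back than shut.
Start: joints at [0.997, 0.181, 1.607, -0, 1.354, -0.206], TCP at [0.207, 0.537, 0.231] pointing down, gripper open.
Joint ranges: [-2.99, 2.99], [-0.89, 2.07], [0.3, 2.58], [-1.14, 4.28], [0, 2.63], [-3.12, 3.12]. Speed limits (rad/s): [2.57, 2.57, 3.01, 3.14, 3.14, 3.14].

### API

Orientations are given as a unit quaternion [w, x, y, z].
In Python, from bench import ctrl, camera, calibration, order, outline_of gives the robot as it stands.
- The arm moves only by the tool move_arm, never from a script. Its argument "series" is a list that holds one entry, the list of rows, each a list of 5 numbers: the opening, from 0 (shut) to 1 (fully open), then the shift along the tool's x, y, z in mm, then the turn about the tool's z in rad. A call has exactly 10 rows; each row is the pose to reach, as a shift and turn from the pose commanded when the call began, along the tool's axes at that moment; what a row does not reach only later rows make up. A row lasts 1/12 s, in which the tool goes at most 41.7 mm and 7.16 degrees, less where a joint would pass 70% of its speed; a pose out of reach is approached as far as the arm can. A call with a gripper value outside its range is refused whole. The fingers move at their own pace and stop on an object; the grip force is fixed at half the most. Time passes only in rows, so rows that repeat a pose let the fingers close, or fill a call up. It gives the time, the measured TCP pose, the force, the opening and the grip force at its end, in the units of the state.
- ctrl.get_obs(): the state, without advancing time (a new reading comes with each control period).
- camera(name): name is "scene" or "top" or "wrist"; returns (picture, depth): 384x512x3 uint8, blue, green, red; 384x512 float32, m along the optical axis (not along the pixel's ray), 0 where there is no reading.
- calibration(name): a dict with "intrinsics" (3x3 intrinsics, pixels), "rvec" (rotation vector, rad) and "tvec" (3), from world to camera coordinates, as OpenCV has them. Camera axes: x right, y down, z forward; pixel columns grow to the right and rows downward; lengths in m; the calibration is good to about 2 mm. A picture is of the moment at which its call begins: read the wrist's pose just before it. calibration takes no time and is no camera call; for the wrist camera it gives the pose at the moment of the call.
- order.hand_in(): hands the job in; it is judged then, once.
Trained networks look in the newest picture that a camera, given by its name, has taken for a name from the list of things; names that differ only in an ending like _2 or _b are one class to them, and where a whole thing is asked for, a point or a joint stands for the part that bears it (a point fixed in the world has none). Each returns a list of dicts, best first, with "conf" (0 to 1); they miss things now and then, are a little off and sometimes report something else, mostly with a low value. They report only what shows in the picture. A call takes as long as a camera call.
- outline_of(target, camera): "region" (384x512 bool, what is visible of it) and "bbox" ([centre column, centre row, width, height] in pixels, round what is visible of it).
The state is a dict: "time_s": time; "q": joint angles; "dq": joint speeds; "joint_efforts": joint torques, N m; "eef_pos": TCP position; "eef_rot": TCP orientation; "wrist_force": force on the tool from outside, world axes, zero at the start; "torque": the same for the moment, N m; "opening": opening from 0.0 (shut) to 1.0 (fully open); "grasp_force": force on a finger pad.
Only numpy, scipy, OpenCV 4.12 (cv2) and the standard library are available. Lean on these libraries where they do the work, as an engineer would, in place of code of your own. Each camera call takes 0.05 s, during which the arm holds its last target. There are 200 camera calls.

## Working session

There is one attempt and no reset: what is moved stays moved. The work goes in short steps, Python scripts to look and compute and a tool call to move; the robot and the scene stay as the last step left them, time stands still between calls to the robot, and variables do not carry over. Pictures are saved under pics/ and viewed, at most 10 in all, crops included, and the job is handed in when it is done.

Besides the shell and the picture viewer there is one more tool, called after "Call:" by a JSON object that holds its "api" and its "payload", one argument or row to a line. move_arm: Moves the arm, as the interface text tells. Its arguments: {"type":"object","properties":{"series":{"type":"array","items":{"type":"array","items":{"type":"array","items":{"type":"number"}}}}},"required":["series"]}

```bash
ls; mkdir -p pics
cat > h.py <<'E'
import numpy as np, cv2
from scipy.spatial.transform import Rotation as R
from bench import ctrl, camera, calibration, order, outline_of
def cal(n):
    c=calibration(n); K=np.array(c["intrinsics"]); Rm=cv2.Rodrigues(np.array(c["rvec"],float))[0]; t=np.array(c["tvec"],float).ravel()
    return K,Rm,t
def cloud(n,depth,c=None):
    K,Rm,t=c or cal(n); h,w=depth.shape; v,u=np.mgrid[:h,:w]
    P=np.stack([(u-K[0,2])/K[0,0]*depth,(v-K[1,2])/K[1,1]*depth,depth],-1)
    W=(P-t)@Rm; W[depth==0]=np.nan; return W
E
python3 - <<'E'
from h import *
for n in ["scene","top"]:
    im,d=camera(n); cv2.imwrite(f"pics/{n}0.png",im); W=cloud(n,d)
    print(n,"cam at",-cal(n)[1].T@cal(n)[2])
    for t in ["wedge_a_grip","small_wedge_grip","gift_tray"]:
        for o in outline_of(t,n):
            m=o["region"].astype(bool); p=W[m]; p=p[~np.isnan(p[:,0])]
            top=p[p[:,2]>np.percentile(p[:,2],50)]
            print(t,round(o["conf"],2),np.round(o["bbox"]),m.sum(),"med",np.round(np.median(p,0),3),"zmax",np.round(np.percentile(p[:,2],[5,50,98]),3))
o=ctrl.get_obs(); print(o["time_s"],o["eef_pos"],o["eef_rot"])
E
```

```text
pics
scene cam at [-0.16295966 -0.53432026  0.92585402]
wedge_a_grip 0.84 [335. 291.  45.  28.] 957 med [ 0.36  -0.297  0.035] zmax [0.009 0.035 0.064]
small_wedge_grip 0.91 [237. 164.  25.  23.] 422 med [0.491 0.221 0.033] zmax [0.002 0.033 0.064]
gift_tray 0.57 [286. 198.  56.  44.] 1580 med [0.527 0.03  0.007] zmax [0.001 0.007 0.031]
top cam at [0.34819945 0.03000527 1.34566271]
wedge_a_grip 0.75 [363. 228.  32.  33.] 565 med [ 0.365 -0.283  0.035] zmax [0.    0.035 0.065]
small_wedge_grip 0.51 [202. 185.  24.  23.] 299 med [0.499 0.222 0.036] zmax [0.023 0.036 0.066]
gift_tray 0.94 [266. 178.  37.  46.] 1444 med [0.527 0.031 0.006] zmax [0.001 0.006 0.032]
0.4 [0.20669802 0.53650437 0.23115186] [-6.11217735e-05  1.82871766e-01  9.83136766e-01 -1.09716703e-04]
```

View pics/scene0.png

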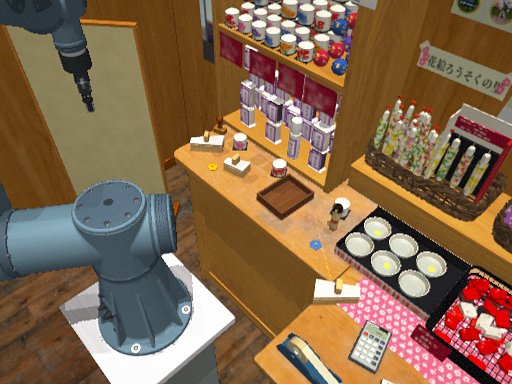

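View pics/top0.png

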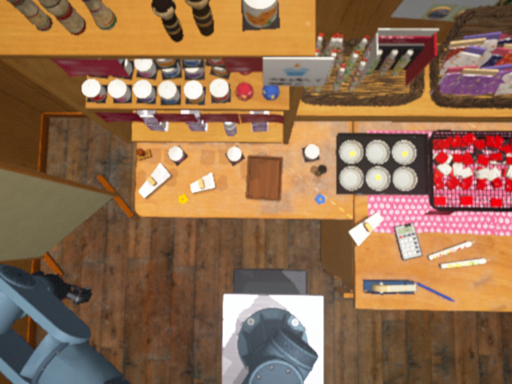

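The scene view shows one larger box at the left (207,143; top view 155,180) and the other by the calculator (336,291; top 366,228). The small box is between them (237,164; top 203,183), and the tray is at (286,198; top 265,178). Next I'll fit the poses from the clouds.

```bash
cat >> h.py <<'E'
from scipy.optimize import least_squares
BIG=np.array([[-56,-20.5],[56,-20.5],[56,33.5],[-56,7.5]])/1e3
SMALL=np.array([[-38,-19],[38,-19],[38,31],[-38,7]])/1e3
TRAY=np.array([[-70,-56],[70,-56],[70,56],[-70,56]])/1e3
def fit(pts,poly):
    """pts Nx2 lid points -> best (x,y,yaw,rms): polygon boundary to hull"""
    hull=cv2.convexHull((pts*1e3).astype(np.float32))[:,0]/1e3
    h2=np.vstack([hull,hull[:1]]); B=np.vstack([a+(b-a)*s for a,b in zip(h2[:-1],h2[1:]) for s in [np.linspace(0,1,max(2,int(np.linalg.norm(b-a)/.002)),endpoint=False)[:,None]]])
    pc=(poly*1e3).astype(np.float32).reshape(-1,1,2)
    def f(p):
        c,s=np.cos(p[2]),np.sin(p[2]); q=(B-p[:2])@np.array([[c,-s],[s,c]])*1e3
        return [cv2.pointPolygonTest(pc,(float(a),float(b)),True) for a,b in q]
    best=[]
    for y in np.arange(0,2*np.pi,np.pi/6):
        c,s=np.cos(y),np.sin(y); m=poly.mean(0)
        r=least_squares(f,[*(B.mean(0)-np.array([[c,-s],[s,c]])@m),y],x_scale=[.005,.005,.1],diff_step=1e-4,loss="soft_l1",f_scale=2)
        best.append((np.sqrt(np.mean(r.fun**2)),*r.x))
    return sorted(best)[0]
def comps(W,zl,zh,zmap,box,minA):
    """components of points in height band, on world grid 1 mm"""
    p=W.reshape(-1,3); p=p[~np.isnan(p[:,0])]; k=(p[:,2]>zl)&(p[:,2]<zh)&(p[:,0]>box[0])&(p[:,0]<box[1])&(p[:,1]>box[2])&(p[:,1]<box[3]); return p[k]
E
python3 - <<'E'
from h import *
for n in ["top","scene"]:
    im,d=camera(n); W=cloud(n,d)
    for nm,c,poly,zr in [("A",(.5,.36),BIG,(.03,.042)),("small",(.495,.222),SMALL,(.03,.042)),("B",(.365,-.29),BIG,(.03,.042)),("tray",(.527,.03),TRAY,(.024,.036))]:
        p=W.reshape(-1,3); p=p[~np.isnan(p[:,0])]; near=(abs(p[:,0]-c[0])<.085)&(abs(p[:,1]-c[1])<(.085 if nm=="tray" else .075)); p=p[near]
        l=p[(p[:,2]>zr[0])&(p[:,2]<zr[1])]; g=p[(p[:,2]>.055)&(p[:,2]<.07)]
        r=fit(l[:,:2],poly)
        print(n,nm,len(l),"rms%.1f xy %.4f %.4f yaw %.1f"%(r[0],r[1],r[2],np.degrees(r[3])%360),"gripmed",len(g),np.round(np.median(g,0),4) if len(g) else "", "lidz",np.round(np.median(l[:,2]),4), "zmax",np.round(p[:,2].max(),3))
    # obstacles
    p=W.reshape(-1,3); p=p[~np.isnan(p[:,0])]; 
    H=np.zeros((12,22))
    for q in p[(p[:,2]<.6)]:
        i=int((q[0]-.25)/.05); j=int((.6-q[1])/.05)
        if 0<=i<12 and 0<=j<22: H[i,j]=max(H[i,j],q[2])
    print("rows x from .25 step .05; cols y from .6 down"); print((H*100).round().astype(int))
E
```

```text
top A 390 rms12.3 xy 0.5311 0.3656 yaw 123.7 gripmed 49 [0.5063 0.3871 0.0627] lidz 0.0357 zmax 0.071
top small 226 rms0.5 xy 0.5011 0.2304 yaw 283.3 gripmed 49 [0.5016 0.2311 0.0627] lidz 0.0354 zmax 0.07
top B 393 rms0.6 xy 0.3703 -0.2932 yaw 124.1 gripmed 53 [ 0.3709 -0.292   0.0629] lidz 0.036 zmax 0.068
top tray 274 rms7.1 xy 0.5273 0.0351 yaw 359.7 gripmed 0  lidz 0.0293 zmax 0.048
rows x from .25 step .05; cols y from .6 down
[[35 60 60 60  0  0  0  0  0  0  0  0  0  0  0  0  0  4  6  5  4  2]
 [ 0  0  0  0  0  0  0  0  0  0  0  0  0  0  0  0  4  4  1  2  2  2]
 [ 0  0  0  0  0  0  1  1  1  0  0  1  0  0  0  1  4  7  7  1  2  1]
 [ 0  0  0  1  1  1  1  1  1  1  1  1  1  1  1  1  1  1  4  1  1  6]
 [ 0  0  0  4  7  1  4  7  4  1  3  3  4  1  1  1  5  4  4  4  5  6]
 [ 0  0  0  6  7  4  4  7  4  1  4  2  4  1 10 10  5  5  4  5  4  7]
 [ 0  0  2  7  4  5  4  1  4  5  4  4  3  1 10 10  5  5  4  5  5  7]
 [ 0  0 60 38 38 38 38 38 38 37 38 60 60 60  6  1  5  4  4  5  4  7]
 [ 0  0 60 43 43 43 42 42 43 43 42 42 51  1  1  1  5  6  5  6  5  6]
 [ 0  0 48 48 46 42 48 48 48 48 41 38 37 1
[... 741 characters left out ...]
 1  2  1]
 [ 0  0  0  0  0  0  0  0  0  0  0  0  0  0  0  0  4  7  7  1  1  1]
 [ 0  0  0  0  0  0  1  0  1  1  0  0  0  1  1  0  0  1  4  1  1  6]
 [ 0  0  0  4  7  1  4  7  4  0  3  3  3  1  1  1  5  4  4  4  4  6]
 [ 0  0  0  6  7  4  3  7  4  0  3  1  3  1 10 10  5  4  4  4  4  6]
 [ 0  0  0  7  4  5  4  0  4  5  3  3  3  0 10 10  5  4  4  4  4  6]
 [ 0  0 45 37 37 37 37 37 37 37 37 37 60 60  6  0  5  4  4  4  4  6]
 [ 0  0 44 43 42 42 42 42 43 43 42 42 58 10  0  1  5  5  6  5  5  6]
 [ 0  0 43 44 46 42 48 49 49 50 48 48 58 16 16 16 16 16 16 16 16 16]
 [ 0  0 42 42 45 45 48 48 48 51 51  2 57 26 26 27 24 13 16 16 23 18]
 [ 0  0 41 40 44 40 46 48 48 51 48  0 55 26 27 27 27 32 25 32 32 16]]
```

```bash
cat >> h.py <<'E'
def near(W,c,r,zr):
    p=W.reshape(-1,3); p=p[~np.isnan(p[:,0])]; p=p[(np.hypot(p[:,0]-c[0],p[:,1]-c[1])<r)]
    return p[(p[:,2]>zr[0])&(p[:,2]<zr[1])], p[(p[:,2]>.056)&(p[:,2]<.07)]
def conn(l,c,g=.0045):
    """keep points connected with the one nearest c"""
    from scipy.spatial import cKDTree
    from scipy.sparse.csgraph import connected_components
    T=cKDTree(l[:,:2]); k,lab=connected_components(T.sparse_distance_matrix(T,g)); 
    return l[lab==np.bincount(lab).argmax()]
def measure(W,c,poly,r=.085,zr=(.03,.042),g=.0045):
    l,gr=near(W,c,r,zr); l=conn(l,c,g); f=fit(l[:,:2],poly)
    print("n",len(l),"rms %.1f xy %.4f %.4f yaw %.1f"%(f[0],f[1],f[2],np.degrees(f[3])%360),"z %.4f"%np.median(l[:,2]),"grip",len(gr),np.round(np.median(gr,0),4) if len(gr) else ""); return f
def go(x,y,z,yaw):
    """tool shift (mm) and turn (rad) to TCP at xyz with tool y along yaw (deg, mod 180)"""
    o=ctrl.get_obs(); w,a,b,c=o["eef_rot"]; M=R.from_quat([a,b,c,w]).as_matrix(); d=M.T@(np.array([x,y,z])-o["eef_pos"])*1e3
    cy=np.degrees(np.arctan2(M[1,1],M[0,1])); t=(cy-yaw+90)%180-90
    print("t %.2f"%o["time_s"],"eef",np.round(o["eef_pos"],4),"yaw %.1f"%cy,"tilt",np.round(M[:,2],3),"-> shift",np.round(d,1),"turn %.3f"%np.radians(t),"q6 %.2f"%o["q"][5],"F",np.round(o["wrist_force"],1))
E
python3 - <<'E'
from h import *
for n in ["top","scene"]:
    im,d=camera(n); W=cloud(n,d)
    measure(W,(.506,.387),BIG,.075); 
    l,_=near(W,(.527,.035),.1,(.022,.036)); l=conn(l,0,.008); print("tray bounds",len(l),np.round(np.percentile(l[:,:2],[0,2,98,100],axis=0),4), cv2.minAreaRect((l[:,:2]*1e3).astype(np.float32)))
K,Rm,t=cal("wrist"); o=ctrl.get_obs(); w,a,b,c=o["eef_rot"]; M=R.from_quat([a,b,c,w]).as_matrix()
print("wrist cam in tool",M.T@(-Rm.T@t-o["eef_pos"]),"\n",M.T@Rm.T,K[0,0])
go(.506,.387,.25,135)
E
```

```text
n 228 rms 5.5 xy 0.5064 0.3882 yaw 311.8 z 0.0353 grip 51 [0.5064 0.3864 0.0624]
tray bounds 291 [[ 0.4562 -0.0273]
 [ 0.4567 -0.0269]
 [ 0.5962  0.0877]
 [ 0.6     0.0882]] ((526.9525146484375, 30.520721435546875), (111.7893295288086, 140.94354248046875), 87.1675796508789)
n 65 rms 6.6 xy 0.5052 0.3231 yaw 261.9 z 0.0347 grip 34 [0.505  0.3847 0.061 ]
tray bounds 359 [[ 0.453  -0.0292]
 [ 0.4545 -0.0277]
 [ 0.5951  0.0863]
 [ 0.597   0.0884]] ((525.2861328125, 29.947221755981445), (114.26492309570312, 141.16607666015625), 87.15978240966797)
wrist cam in tool [ 0.06861774 -0.0004343  -0.14323959] 
 [[ 1.11533782e-04 -9.62347066e-01 -2.71823678e-01]
 [ 9.99999987e-01  7.51049993e-05  1.44419740e-04]
 [-1.18566596e-04 -2.71823690e-01  9.62347062e-01]] 276.7998217859765
t 0.60 eef [0.2068 0.5365 0.2313] yaw 68.9 tilt [-0. -0. -1.] -> shift [-333.   -31.9  -18.7] turn -1.153 q6 -0.21 F [-0.1  0.3 -0.5]
```

Call:
{"api": "move_arm", "payload": {
  "series": [
    [[1,-20,-2,0,-0.1],[1,-50,-5,-2,-0.2],[1,-85,-8,-4,-0.31],[1,-120,-12,-6,-0.43],[1,-160,-15,-9,-0.55],[1,-200,-19,-11,-0.67],[1,-240,-23,-13,-0.79],[1,-280,-27,-16,-0.91],[1,-310,-30,-18,-1.03],[1,-333,-32,-19,-1.15]]
  ]
}}

```text
time_s: 1.43
eef_pos: [0.5087, 0.3851, 0.2506]
eef_rot: [0.0, -0.383, 0.924, -0.0]
wrist_force: [0.6, 0.5, -0.8]
opening: 1.003
grasp_force: 0.0
```

Run:
```python
from h import *
c=cal("wrist"); im,d=camera("wrist"); cv2.imwrite("pics/w1.png",im); W=cloud("wrist",d,c)
measure(W,(.506,.387),BIG,.085,g=.003)
measure(W,(.5,.23),SMALL,.06,g=.003)
go(.506,.387,.04,131.8)
```

```text
n 2302 rms 0.3 xy 0.5079 0.3891 yaw 311.5 z 0.0367 grip 317 [0.5073 0.3883 0.0643]
n 1611 rms 0.3 xy 0.5018 0.2314 yaw 283.5 z 0.0367 grip 456 [0.5013 0.2327 0.0643]
t 1.48 eef [0.5118 0.3832 0.2506] yaw 135.4 tilt [ 0.003 -0.001 -1.   ] -> shift [  1.7   7.4 210.6] turn 0.063 q6 -1.90 F [ 0.9 -2.6 -0.8]
```

View pics/w1.png

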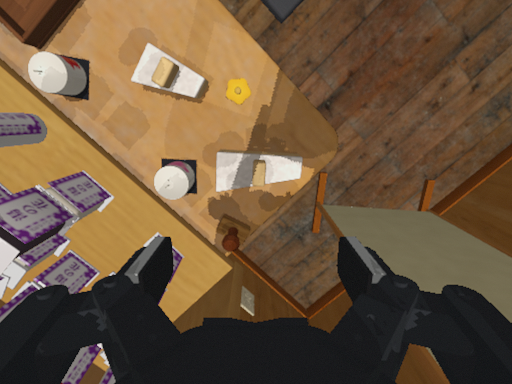

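The wrist view shows box A at pixel (259,170), with its grip at about (259,173) and its thick end to the left. The small box is at (167,73) and candles stand at (175,178). The fit rms is 0.3 mm. I'll descend part way with the fingers half closed.

Call:
{"api": "move_arm", "payload": {
  "series": [
    [[0.6,-1,0,10,0.02],[0.6,-2,0,30,0.04],[0.6,-2,0,50,0.06],[0.6,-2,0,70,0.06],[0.6,-2,0,85,0.06],[0.6,-2,0,95,0.06],[0.6,-2,0,100,0.06],[0.6,-2,0,100,0.06],[0.6,-2,0,100,0.06],[0.6,-2,0,100,0.06]]
  ]
}}

```text
time_s: 2.32
eef_pos: [0.5079, 0.3889, 0.1516]
eef_rot: [0.001, -0.353, 0.936, 0.0]
wrist_force: [-0.2, 0.5, -0.6]
opening: 0.599
grasp_force: 0.0
```

Run:
```python
from h import *
c=cal("wrist"); im,d=camera("wrist"); cv2.imwrite("pics/w2.png",im); W=cloud("wrist",d,c)
f=measure(W,(.506,.387),BIG,.085,g=.003)
go(f[1],f[2],.042,np.degrees(f[3]))
```

```text
n 4216 rms 0.2 xy 0.5076 0.3891 yaw 311.5 z 0.0367 grip 600 [0.5065 0.3879 0.0644]
t 2.37 eef [0.508  0.3889 0.1517] yaw 131.4 tilt [ 0.002  0.001 -1.   ] -> shift [  0.4   0.5 109.7] turn -0.002 q6 -1.82 F [-0.7 -0.2  0.6]
```

Call:
{"api": "move_arm", "payload": {
  "series": [
    [[0.6,0,0,15,0],[0.6,0,0,35,0],[0.6,0,0,55,0],[0.6,0,0,75,0],[0.6,0,0,92,0],[0.6,0,0,103,0],[0.6,0,0,108,0],[0.6,0,0,109,0],[0.3,0,0,109,0],[0,0,0,109,0]]
  ]
}}

```text
time_s: 3.2
eef_pos: [0.5083, 0.3889, 0.0427]
eef_rot: [0.001, -0.353, 0.936, 0.0]
wrist_force: [-0.5, -0.1, -0.5]
opening: 0.328
grasp_force: 0.0
```

Call:
{"api": "move_arm", "payload": {
  "series": [
    [[0,0,0,0,0],[0,0,0,0,0],[0,0,0,0,0],[0,0,0,0,0],[0,0,0,0,0],[0,0,0,0,0],[0,0,0,-5,0],[0,0,0,-15,0],[0,0,0,-35,0],[0,0,0,-55,0]]
  ]
}}

```text
time_s: 4.03
eef_pos: [0.5064, 0.3878, 0.0963]
eef_rot: [-0.001, -0.353, 0.936, -0.0]
wrist_force: [-0.4, -0.2, -1.7]
opening: 0.175
grasp_force: 59.8
```

Run:
```python
from h import *
c=cal("wrist"); im,d=camera("wrist"); cv2.imwrite("pics/w3.png",im); W=cloud("wrist",d,c)
o=ctrl.get_obs(); z=o["eef_pos"][2]; print(o["opening"],o["grasp_force"])
measure(W,o["eef_pos"],BIG,.085,zr=(z-.012,z+.004),g=.003)
print(np.round(o["eef_pos"],4)); go(.526,.0,.14,-2.8)
```

```text
0.1756541615243199 59.88118529319763
n 5710 rms 1.9 xy 0.5053 0.3859 yaw 309.1 z 0.0903 grip 904 [0.4919 0.3724 0.0637]
[0.5093 0.3895 0.1018]
t 4.08 eef [0.5093 0.3895 0.1018] yaw 131.4 tilt [ 0.005  0.002 -1.   ] -> shift [ 244.8 -303.3  -39.1] turn -0.800 q6 -1.83 F [1.7 0.8 1.5]
```

View pics/w3.png

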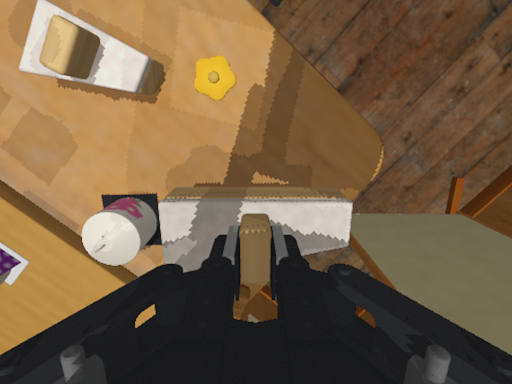

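Box A is held level, with its grip centred in the picture at (255,250) between the pads. I'll lift it and carry it toward the tray, with a look on the way.

Call:
{"api": "move_arm", "payload": {
  "series": [
    [[0,0,0,-15,0],[0,0,0,-40,0],[0,5,-6,-65,0],[0,15,-17,-85,-0.07],[0,32,-37,-98,-0.16],[0,52,-60,-104,-0.26],[0,74,-85,-104,-0.36],[0,96,-110,-104,-0.46],[0,118,-135,-104,-0.56],[0,138,-159,-104,-0.66]]
  ]
}}

```text
time_s: 4.92
eef_pos: [0.5084, 0.1762, 0.2006]
eef_rot: [0.0, -0.639, 0.769, -0.0]
wrist_force: [1.1, 0.6, -1.0]
opening: 0.174
grasp_force: 59.8
```

Call:
{"api": "move_arm", "payload": {
  "series": [
    [[0,11,-12,0,-0.06],[0,21,-24,0,-0.1],[0,28,-31,0,-0.13],[0,31,-36,0,-0.14],[0,32,-37,0,-0.14],[0,32,-37,0,-0.14],[0,32,-37,0,-0.14],[0,32,-37,0,-0.14],[0,32,-37,0,-0.14],[0,32,-37,0,-0.14]]
  ]
}}

```text
time_s: 5.75
eef_pos: [0.539, 0.14, 0.2003]
eef_rot: [-0.0, -0.69, 0.724, 0.0]
wrist_force: [0.7, 0.2, -1.3]
opening: 0.178
grasp_force: 59.8
```

```bash
cat > tray.py <<'E'
from h import *
c=cal("wrist"); im,d=camera("wrist"); cv2.imwrite("pics/w4.png",im); W=cloud("wrist",d,c)
l,_=near(W,(.526,.030),.1,(.024,.036)); l=conn(l,0,.003)
print("rim",len(l),"z",np.median(l[:,2]), cv2.minAreaRect((l[:,:2]*1e3).astype(np.float32)))
p,_=near(W,(.526,.030),.04,(-.01,.02)); print("floor z",np.median(p[:,2]))
f=fit(l[:,:2],TRAY); print(f)
o=ctrl.get_obs(); print(np.round(o["eef_pos"],4),o["opening"],o["grasp_force"])
t=np.radians(-2.8); t=f[3]%np.pi; t=t-np.pi if t>1.5 else t
print("tray yaw",np.degrees(t))
for y in (-.0255,.0255):
    X=f[1]-np.sin(t)*y; Y=f[2]+np.cos(t)*y; print(X,Y); go(X,Y,.048,np.degrees(t))
E
python3 tray.py
```

```text
rim 3200 z 0.030215043316659577 ((527.1760864257812, 31.474761962890625), (111.67558288574219, 140.03875732421875), 87.23535919189453)
floor z 0.0067522948700571295
(np.float64(0.2611297225428254), np.float64(0.5271532319878196), np.float64(0.031521101754658706), np.float64(6.2362851996287905))
[0.5391 0.1399 0.2003] 0.1723068199224611 59.81183409690857
tray yaw -2.6871782213702415
0.5259577176373362 0.006049141770437073
t 5.80 eef [0.5391 0.1399 0.2003] yaw 177.2 tilt [-0.  0. -1.] -> shift [134.3   6.7 152.3] turn -0.001 q6 -3.05 F [ 0.1  0.  -1. ]
0.528348746338303 0.05699306173888034
t 5.80 eef [0.5391 0.1399 0.2003] yaw 177.2 tilt [-0.  0. -1.] -> shift [ 83.3   6.7 152.3] turn -0.001 q6 -3.05 F [ 0.1  0.  -1. ]
```

View pics/w4.png

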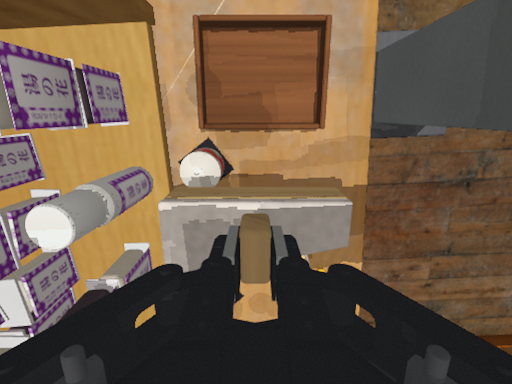

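The held box's thick end is to the left (+x) and the tray is at (263,72), with a rim fit of 0.3 mm. Joint 6 is close to its limit, so I'll turn the box half round and place A on the +y side.

Call:
{"api": "move_arm", "payload": {
  "series": [
    [[0,0,10,0,0],[0,0,25,0,0],[0,1,43,0,0.03],[0,2,58,0,0.1],[0,3,67,0,0.19],[0,3,70,0,0.3],[0,3,70,0,0.41],[0,3,70,0,0.52],[0,3,70,0,0.63],[0,3,70,0,0.74]]
  ]
}}

```text
time_s: 6.63
eef_pos: [0.4684, 0.14, 0.2003]
eef_rot: [-0.0, -0.379, 0.925, 0.0]
wrist_force: [-0.4, 0.1, -1.2]
opening: 0.173
grasp_force: 59.8
```

Call:
{"api": "move_arm", "payload": {
  "series": [
    [[0,0,0,0,0.11],[0,0,0,0,0.22],[0,0,0,0,0.33],[0,0,0,0,0.44],[0,0,0,0,0.55],[0,0,0,0,0.66],[0,0,0,0,0.77],[0,0,0,0,0.88],[0,0,0,0,0.99],[0,0,0,0,1.1]]
  ]
}}

```text
time_s: 7.47
eef_pos: [0.4684, 0.1401, 0.2003]
eef_rot: [-0.0, 0.161, 0.987, -0.0]
wrist_force: [-0.4, 0.2, -0.9]
opening: 0.172
grasp_force: 59.8
```

Call:
{"api": "move_arm", "payload": {
  "series": [
    [[0,0,0,0,0.11],[0,0,0,0,0.22],[0,0,0,0,0.33],[0,0,0,0,0.44],[0,0,0,0,0.55],[0,0,0,0,0.66],[0,0,0,0,0.77],[0,0,0,0,0.88],[0,0,0,0,0.99],[0,0,0,0,1.1]]
  ]
}}

```text
time_s: 8.3
eef_pos: [0.4684, 0.1401, 0.2002]
eef_rot: [-0.0, 0.653, 0.757, -0.0]
wrist_force: [-0.3, -0.1, -1.4]
opening: 0.172
grasp_force: 59.8
```

Call:
{"api": "move_arm", "payload": {
  "series": [
    [[0,0,0,0,0.08],[0,0,0,0,0.14],[0,0,0,0,0.18],[0,0,0,0,0.2],[0,0,0,0,0.2],[0,0,0,0,0.2],[0,0,0,0,0.2],[0,0,0,0,0.2],[0,0,0,0,0.2],[0,0,0,0,0.2]]
  ]
}}

```text
time_s: 9.13
eef_pos: [0.4692, 0.1399, 0.2003]
eef_rot: [-0.0, 0.723, 0.69, -0.0]
wrist_force: [-0.2, -0.6, -1.0]
opening: 0.17
grasp_force: 59.8
```

Run:
```python
from h import *
c=cal("wrist"); im,d=camera("wrist"); W=cloud("wrist",d,c)
o=ctrl.get_obs(); print(o["opening"],o["grasp_force"]); z=o["eef_pos"][2]
measure(W,o["eef_pos"],BIG,.085,zr=(z-.011,z+.002),g=.003)
go(.5283,.0570,.10,-2.7)
```

```text
0.17548888304712548 59.814907908439636
n 8292 rms 1.6 xy 0.4692 0.1410 yaw 175.5 z 0.1940 grip 16 [0.4901 0.2211 0.0626]
t 9.18 eef [0.4692 0.1399 0.2003] yaw -2.7 tilt [-0.  0. -1.] -> shift [-80.   62.9 100.3] turn 0.000 q6 0.09 F [ 0.4  0.1 -0.8]
```

Call:
{"api": "move_arm", "payload": {
  "series": [
    [[0,-8,6,0,0],[0,-20,16,5,0],[0,-36,28,15,0],[0,-52,41,30,0],[0,-66,52,50,0],[0,-76,60,70,0],[0,-80,63,85,0],[0,-80,63,95,0],[0,-80,63,100,0],[0,-80,63,100,0]]
  ]
}}

```text
time_s: 10.02
eef_pos: [0.5275, 0.0571, 0.0991]
eef_rot: [-0.001, 0.724, 0.69, -0.001]
wrist_force: [-0.4, 0.8, -0.8]
opening: 0.174
grasp_force: 59.8
```

Run:
```python
from h import *
go(.5283,.0570,.049,-2.7)
im,d=camera("wrist"); cv2.imwrite("pics/w5.png",im); go(.5283,.0570,.049,-2.7)
```

```text
t 10.02 eef [0.5275 0.0571 0.0991] yaw -2.7 tilt [-0.002  0.    -1.   ] -> shift [-0.1  0.9 50.1] turn 0.000 q6 -0.07 F [-0.4  0.8 -0.8]
t 10.07 eef [0.5281 0.0572 0.1002] yaw -2.7 tilt [-0.001  0.    -1.   ] -> shift [-0.2  0.3 51.2] turn 0.001 q6 -0.07 F [-0.4 -0.2 -0.2]
```

View pics/w5.png

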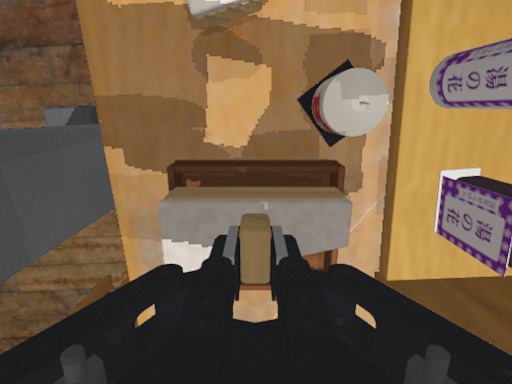

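The box's straight side hangs parallel to the tray's +y wall, with the tray rim at rows 165–190 and columns 170–343, and the box is centred lengthwise. I'll lower it gently until it touches.

Call:
{"api": "move_arm", "payload": {
  "series": [
    [[0,0,0,8,0],[0,0,0,18,0],[0,0,0,28,0],[0,0,0,36,0],[0,0,0,42,0],[0,0,0,46,0],[0,0,0,49,0],[0,0,0,51,0],[0,0,0,51,0],[0,0,0,51,0]]
  ]
}}

```text
time_s: 10.9
eef_pos: [0.5287, 0.057, 0.0495]
eef_rot: [0.0, 0.724, 0.69, 0.0]
wrist_force: [0.6, -0.7, -1.2]
opening: 0.171
grasp_force: 59.9
```

Run:
```python
from h import *
go(.5283,.0570,.049,-2.7); c=cal("wrist"); im,d=camera("wrist"); W=cloud("wrist",d,c); f=measure(W,(.528,.057),BIG,.085,zr=(.037,.047),g=.003)
go(.5283,.0570,.049,-2.7)
```

```text
t 10.90 eef [0.5287 0.057  0.0495] yaw -2.7 tilt [ 0.001 -0.    -1.   ] -> shift [ 0.  -0.4  0.5] turn 0.000 q6 -0.07 F [ 0.6 -0.7 -1.2]
n 8349 rms 1.5 xy 0.5286 0.0579 yaw 175.6 z 0.0432 grip 985 [0.5291 0.0675 0.0647]
t 10.95 eef [0.5287 0.057  0.0495] yaw -2.7 tilt [ 0.001 -0.    -1.   ] -> shift [ 0.  -0.4  0.5] turn 0.000 q6 -0.07 F [-0.3  0.8 -0.7]
```

Call:
{"api": "move_arm", "payload": {
  "series": [
    [[0,0,0,1,0],[0,0,0,1,0],[0.3,0,0,1,0],[0.6,0,0,1,0],[0.6,0,0,1,0],[0.6,0,0,1,0],[0.6,0,0,-5,0],[0.6,0,0,-20,0],[0.6,0,0,-45,0],[0.6,0,0,-75,0]]
  ]
}}

```text
time_s: 11.78
eef_pos: [0.5268, 0.0572, 0.1238]
eef_rot: [-0.001, 0.724, 0.69, -0.001]
wrist_force: [1.1, -0.4, 0.7]
opening: 0.601
grasp_force: 0.0
```

Call:
{"api": "move_arm", "payload": {
  "series": [
    [[0.6,0,0,-25,0],[0.6,0,0,-45,0],[0.6,0,0,-58,0],[0.6,0,0,-60,0],[0.6,0,0,-60,0],[0.6,0,0,-60,0],[0.6,0,0,-60,0],[0.6,0,0,-60,0],[0.6,0,0,-60,0],[0.6,0,0,-60,0]]
  ]
}}

```text
time_s: 12.62
eef_pos: [0.528, 0.057, 0.1835]
eef_rot: [-0.001, 0.724, 0.69, -0.0]
wrist_force: [0.6, -0.5, -0.2]
opening: 0.6
grasp_force: 0.0
```

Run:
```python
from h import *
c=cal("wrist"); im,d=camera("wrist"); W=cloud("wrist",d,c); f=measure(W,(.528,.057),BIG,.085,zr=(.037,.047),g=.003)
t=np.radians(-2.69); e=np.array(f[1:3])-[.5272,.0315]; print("in tray mm",np.array([[np.cos(t),np.sin(t)],[-np.sin(t),np.cos(t)]])@e*1e3)
go(.44,-.05,.25,-2.7); go(.3703,-.293,.22,124.2)
```

```text
n 3516 rms 0.2 xy 0.5286 0.0566 yaw 177.4 z 0.0427 grip 169 [0.5285 0.0634 0.0694]
in tray mm [ 0.22216754 25.1701467 ]
t 12.67 eef [0.5281 0.057  0.1837] yaw -2.7 tilt [-0.001  0.    -1.   ] -> shift [-111.1  -83.1  -66.2] turn 0.000 q6 -0.07 F [0.9 0.4 0.3]
t 12.67 eef [0.5281 0.057  0.1837] yaw -2.7 tilt [-0.001  0.    -1.   ] -> shift [-357.1 -141.3  -36.1] turn 0.927 q6 -0.07 F [0.9 0.4 0.3]
```

Box A sits in the tray at (0.2, 25.2) mm, flat. Now I'll go to box B.

Call:
{"api": "move_arm", "payload": {
  "series": [
    [[0.6,-8,-3,-5,0],[0.6,-24,-10,-12,0.05],[0.6,-50,-20,-20,0.13],[0.6,-80,-32,-28,0.22],[0.6,-112,-44,-34,0.31],[0.6,-145,-57,-36,0.4],[0.6,-178,-70,-36,0.49],[0.6,-211,-83,-36,0.58],[0.6,-244,-96,-36,0.67],[0.6,-277,-109,-36,0.75]]
  ]
}}

```text
time_s: 13.5
eef_pos: [0.4052, -0.2163, 0.2209]
eef_rot: [0.001, 0.927, 0.375, 0.0]
wrist_force: [1.2, 0.0, 0.0]
opening: 0.598
grasp_force: 0.0
```

Run:
```python
from h import *
go(.3703,-.293,.22,124.2)
```

```text
t 13.50 eef [ 0.4052 -0.2163  0.2209] yaw -45.9 tilt [ 0.001 -0.001 -1.   ] -> shift [-78.4  30.8   0.9] turn 0.172 q6 0.05 F [1.2 0.  0. ]
```

Call:
{"api": "move_arm", "payload": {
  "series": [
    [[0.6,-28,11,0,0.07],[0.6,-50,19,0,0.12],[0.6,-67,26,0,0.16],[0.6,-77,30,0,0.175],[0.6,-80,31,0,0.175],[0.6,-80,31,0,0.175],[0.6,-80,31,0,0.175],[0.6,-80,31,0,0.175],[0.6,-80,31,0,0.175],[0.6,-80,31,0,0.175]]
  ]
}}

```text
time_s: 14.33
eef_pos: [0.3714, -0.2919, 0.2203]
eef_rot: [-0.0, 0.955, 0.296, 0.0]
wrist_force: [0.5, -0.7, -0.0]
opening: 0.599
grasp_force: 0.0
```

Run:
```python
from h import *
c=cal("wrist"); im,d=camera("wrist"); cv2.imwrite("pics/w6.png",im); W=cloud("wrist",d,c)
f=measure(W,(.37,-.293),BIG,.085,g=.003)
l,_=near(W,(f[1],f[2]),.1,(-.02,.012)); print("counter z",np.median(l[:,2]))
go(f[1],f[2],.042,np.degrees(f[3]))
```

```text
n 2693 rms 0.3 xy 0.3697 -0.2935 yaw 124.3 z 0.0367 grip 372 [ 0.3707 -0.2926  0.0644]
counter z 0.0010107895014511252
t 14.38 eef [ 0.3713 -0.292   0.2203] yaw -55.6 tilt [ 0. -0. -1.] -> shift [ -2.2   0.3 178.3] turn 0.001 q6 0.05 F [ 0.1  0.  -0.6]
```

View pics/w6.png

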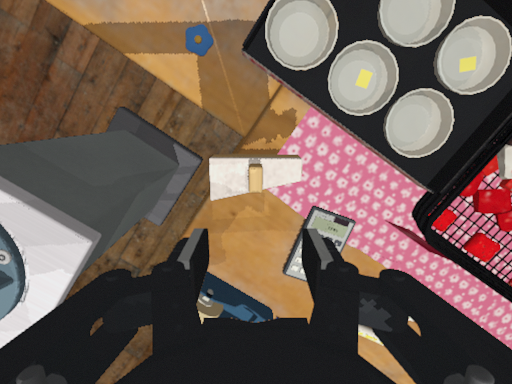

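Box B is at (255,178) with its grip at (256,178), its thick end to the left, and nothing around the grip. I'll descend and grasp it.

Call:
{"api": "move_arm", "payload": {
  "series": [
    [[0.6,-1,0,12,0],[0.6,-2,0,35,0],[0.6,-2,0,62,0],[0.6,-2,0,90,0],[0.6,-2,0,118,0],[0.6,-2,0,144,0],[0.6,-2,0,163,0],[0.6,-2,0,173,0],[0.6,-2,0,178,0],[0.6,-2,0,178,0]]
  ]
}}

```text
time_s: 15.22
eef_pos: [0.3692, -0.2933, 0.0418]
eef_rot: [-0.001, 0.955, 0.295, -0.0]
wrist_force: [-0.4, -0.8, 0.3]
opening: 0.6
grasp_force: 0.0
```

Call:
{"api": "move_arm", "payload": {
  "series": [
    [[0.4,0,0,0,0],[0.2,0,0,0,0],[0,0,0,0,0],[0,0,0,0,0],[0,0,0,0,0],[0,0,0,0,0],[0,0,0,0,0],[0,0,0,-5,0],[0,0,0,-20,0],[0,0,0,-40,0]]
  ]
}}

```text
time_s: 16.05
eef_pos: [0.3682, -0.2925, 0.0816]
eef_rot: [-0.002, 0.956, 0.295, -0.001]
wrist_force: [-0.2, 1.0, -1.1]
opening: 0.173
grasp_force: 59.1
```

Run:
```python
from h import *
o=ctrl.get_obs(); print(o["opening"],o["grasp_force"]); c=cal("wrist"); im,d=camera("wrist"); W=cloud("wrist",d,c); z=o["eef_pos"][2]
measure(W,o["eef_pos"],BIG,.085,zr=(z-.012,z+.002),g=.003)
go(.42,-.15,.2,124)
```

```text
0.17334677458193473 59.0928590297699
n 8420 rms 1.3 xy 0.3699 -0.2914 yaw 122.8 z 0.0745 grip 1159 [ 0.3853 -0.2805  0.0629]
t 16.10 eef [ 0.3704 -0.295   0.0861] yaw -55.7 tilt [ 0.002 -0.003 -1.   ] -> shift [ 122.8  -91.4 -114.2] turn 0.006 q6 0.05 F [ 3.5 -2.1  1.7]
```

Call:
{"api": "move_arm", "payload": {
  "series": [
    [[0,0,0,-20,0],[0,0,0,-45,0],[0,4,-3,-70,0],[0,12,-10,-92,0],[0,25,-21,-108,0],[0,42,-36,-116,0],[0,62,-53,-118,0],[0,83,-71,-118,0],[0,104,-89,-118,0],[0,125,-107,-118,0]]
  ]
}}

```text
time_s: 16.93
eef_pos: [0.4122, -0.1337, 0.2003]
eef_rot: [0.0, 0.956, 0.295, 0.0]
wrist_force: [0.7, 0.4, -0.9]
opening: 0.168
grasp_force: 59.3
```

Call:
{"api": "move_arm", "payload": {
  "series": [
    [[0,21,-18,0,0.05],[0,41,-35,0,0.12],[0,60,-51,0,0.22],[0,77,-66,0,0.33],[0,91,-78,0,0.44],[0,102,-87,0,0.55],[0,108,-92,0,0.66],[0,110,-94,0,0.77],[0,110,-94,0,0.88],[0,110,-94,0,0.99]]
  ]
}}

```text
time_s: 17.77
eef_pos: [0.4499, 0.0052, 0.2]
eef_rot: [0.0, 0.98, -0.197, -0.0]
wrist_force: [-0.3, 0.0, -1.3]
opening: 0.171
grasp_force: 59.2
```

Call:
{"api": "move_arm", "payload": {
  "series": [
    [[0,0,0,0,0.11],[0,0,0,0,0.22],[0,0,0,0,0.33],[0,0,0,0,0.44],[0,0,0,0,0.55],[0,0,0,0,0.66],[0,0,0,0,0.77],[0,0,0,0,0.88],[0,0,0,0,0.99],[0,0,0,0,1.08]]
  ]
}}

```text
time_s: 18.6
eef_pos: [0.4499, 0.0048, 0.2001]
eef_rot: [0.0, 0.74, -0.673, -0.0]
wrist_force: [-0.7, -0.1, -1.8]
opening: 0.172
grasp_force: 59.2
```

Call:
{"api": "move_arm", "payload": {
  "series": [
    [[0,0,0,0,0.06],[0,0,0,0,0.1],[0,0,0,0,0.13],[0,0,0,0,0.147],[0,0,0,0,0.147],[0,0,0,0,0.147],[0,0,0,0,0.147],[0,0,0,0,0.147],[0,0,0,0,0.147],[0,0,0,0,0.147]]
  ]
}}

```text
time_s: 19.43
eef_pos: [0.4501, 0.0047, 0.2003]
eef_rot: [-0.0, -0.69, 0.724, -0.0]
wrist_force: [-0.7, -0.1, -1.3]
opening: 0.174
grasp_force: 59.2
```

Run:
```python
from h import *
go(.526,.006,.10,-2.7); c=cal("wrist"); im,d=camera("wrist"); W=cloud("wrist",d,c)
o=ctrl.get_obs(); z=o["eef_pos"][2]; print(o["opening"],o["grasp_force"])
measure(W,o["eef_pos"],BIG,.085,zr=(z-.011,z+.002),g=.003)
measure(W,(.528,.057),BIG,.085,zr=(.037,.047),g=.003)
go(.526,.006,.10,-2.7)
```

```text
t 19.43 eef [0.4501 0.0047 0.2003] yaw 177.3 tilt [ 0. -0. -1.] -> shift [ -4.9 -75.7 100.3] turn -0.000 q6 2.93 F [-0.7 -0.1 -1.3]
0.1750760991335699 59.21763002872467
n 8347 rms 1.2 xy 0.4505 0.0020 yaw 355.8 z 0.1932 grip 0 
n 442 rms 4.7 xy 0.5284 0.0588 yaw 175.2 z 0.0427 grip 0 
t 19.48 eef [0.4501 0.0047 0.2003] yaw 177.3 tilt [ 0. -0. -1.] -> shift [ -4.9 -75.7 100.3] turn -0.000 q6 2.93 F [-0.2 -0.2 -1.2]
```

Call:
{"api": "move_arm", "payload": {
  "series": [
    [[0,0,-8,0,0],[0,-1,-20,5,0],[0,-2,-36,15,0],[0,-4,-52,30,0],[0,-5,-64,50,0],[0,-6,-72,70,0],[0,-6,-75,85,0],[0,-6,-76,95,0],[0,-6,-76,98,0],[0,-6,-76,98,0]]
  ]
}}

```text
time_s: 20.32
eef_pos: [0.5258, 0.0072, 0.1015]
eef_rot: [-0.001, -0.69, 0.724, 0.001]
wrist_force: [-0.6, 0.1, -1.4]
opening: 0.172
grasp_force: 59.1
```

Run:
```python
from h import *
go(.526,.007,.05,-2.7)
im,d=camera("wrist"); cv2.imwrite("pics/w7.png",im); go(.526,.007,.05,-2.7)
```

```text
t 20.32 eef [0.5258 0.0072 0.1015] yaw 177.3 tilt [-0.002  0.    -1.   ] -> shift [ 0.2 -0.3 51.5] turn -0.000 q6 2.98 F [-0.6  0.1 -1.4]
t 20.37 eef [0.5264 0.0071 0.1025] yaw 177.3 tilt [-0.  0. -1.] -> shift [ 0.1  0.4 52.5] turn -0.000 q6 2.98 F [ 0.2  0.1 -1.3]
```

View pics/w7.png

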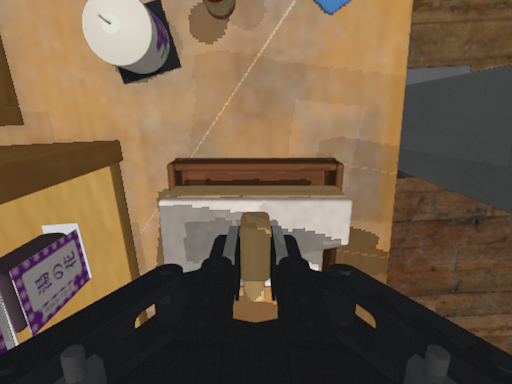

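Box B is aligned over the tray's -y half, with the rim at rows 160–190 and columns 170–342. I'll lower it.

Call:
{"api": "move_arm", "payload": {
  "series": [
    [[0,0,0,8,0],[0,0,0,18,0],[0,0,0,28,0],[0,0,0,36,0],[0,0,0,42,0],[0,0,0,46,0],[0,0,0,49,0],[0,0,0,51,0],[0,0,0,52,0],[0,0,0,52,0]]
  ]
}}

```text
time_s: 21.2
eef_pos: [0.5264, 0.0071, 0.0503]
eef_rot: [0.0, -0.69, 0.724, -0.0]
wrist_force: [0.1, 0.2, -1.6]
opening: 0.173
grasp_force: 59.2
```

Run:
```python
from h import *
c=cal("wrist"); im,d=camera("wrist"); W=cloud("wrist",d,c); f=measure(W,(.526,.007),BIG,.085,zr=(.037,.047),g=.003)
go(.526,.007,.05,-2.7)
```

```text
n 8447 rms 1.2 xy 0.5264 0.0045 yaw 355.8 z 0.0431 grip 1505 [ 0.5276 -0.0006  0.0647]
t 21.25 eef [0.5265 0.0071 0.0505] yaw 177.3 tilt [ 0. -0. -1.] -> shift [0.1 0.5 0.5] turn -0.000 q6 2.98 F [-0.3  0.9 -0.7]
```

Call:
{"api": "move_arm", "payload": {
  "series": [
    [[0,0,0,1,0],[0,0,0,1,0],[0.3,0,0,1,0],[0.6,0,0,1,0],[0.6,0,0,1,0],[0.6,0,0,1,0],[0.6,0,0,-5,0],[0.6,0,0,-20,0],[0.6,0,0,-45,0],[0.6,0,0,-75,0]]
  ]
}}

```text
time_s: 22.08
eef_pos: [0.5248, 0.0074, 0.1249]
eef_rot: [-0.001, -0.69, 0.724, 0.002]
wrist_force: [0.6, -0.2, 0.2]
opening: 0.599
grasp_force: 0.0
```

Call:
{"api": "move_arm", "payload": {
  "series": [
    [[0.6,0,8,-30,0],[0.6,0,20,-60,0],[0.6,0,35,-85,0],[0.6,0,50,-105,0],[0.6,0,60,-115,0],[0.6,0,60,-120,0],[0.6,0,60,-120,0],[0.6,0,60,-120,0],[0.6,0,60,-120,0],[0.6,0,60,-120,0]]
  ]
}}

```text
time_s: 22.92
eef_pos: [0.4662, 0.01, 0.2441]
eef_rot: [-0.001, -0.69, 0.724, 0.001]
wrist_force: [0.7, -1.3, -0.1]
opening: 0.599
grasp_force: 0.0
```

Run:
```python
from h import *
c=cal("wrist"); im,d=camera("wrist"); cv2.imwrite("pics/w8.png",im); W=cloud("wrist",d,c)
t=np.radians(-2.69)
p=W.reshape(-1,3); q=(p[:,:2]-[.5272,.0315])@np.array([[np.cos(t),-np.sin(t)],[np.sin(t),np.cos(t)]])
k=(abs(q[:,0])<.07)&(abs(q[:,1])<.055)&(p[:,2]>.038)&(p[:,2]<.05); 
for s in (1,-1):
    gap=s*(q[:,1]-(-13/56e0*q[:,0]))>0   # split along the slant between boxes
    m=k&gap; l=p[m]; f=fit(conn(l,0,.003)[:,:2],BIG); e=np.array(f[1:3])-[.5272,.0315]
    A=np.c_[l[:,:2]-l[:,:2].mean(0),np.ones(len(l))]; n=np.linalg.lstsq(A,l[:,2],rcond=None)[0]
    print(len(l),"rms %.1f yaw %.1f"%(f[0],np.degrees(f[3])%360),"tray mm",np.array([[np.cos(t),np.sin(t)],[-np.sin(t),np.cos(t)]])@e*1e3,"lid z %.4f tilt %.3f"%(n[2],np.hypot(*n[:2])))
im,d=camera("top"); measure(cloud("top",d),(.5018,.2314),SMALL,.06)
go(.5,0,.2,-2.7)
```

```text
2181 rms 3.0 yaw 176.8 tray mm [ 1.64417671 25.79963975] lid z 0.0428 tilt 0.002
2389 rms 3.2 yaw 356.9 tray mm [  1.37793327 -25.87772486] lid z 0.0427 tilt 0.002
n 219 rms 0.5 xy 0.5010 0.2304 yaw 283.4 z 0.0354 grip 50 [0.5015 0.2298 0.0638]
t 23.02 eef [0.4662 0.01   0.2443] yaw 177.3 tilt [-0.002  0.001 -1.   ] -> shift [  8.4 -34.3  44.2] turn -0.000 q6 2.96 F [ 0.4  0.1 -0.5]
```

View pics/w8.png

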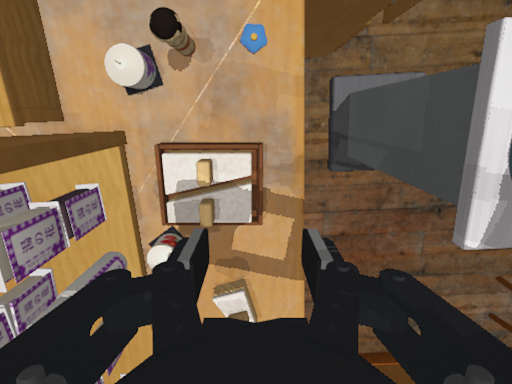

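Both boxes lie head to tail and flat in the tray (columns 160–258, rows 150–225), with grips at (204,170) and (207,211). The small box hasn't moved and the gripper is clear.

```bash
python3 -c "
from h import *
print(order.hand_in())"
```

```text
the job is handed in; nothing more can be done
None
```

Both larger boxes are in the tray head to tail, flat and released, each grip within about 2 mm of the tray's middle lengthwise and 26 mm across; the small box did not move, and I handed the job in at about 23 s (no verdict came back).

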